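# Hook out the hearth's cooling tray

## Task

The cooling tray under the brazing hearth is hot. Take the hook from its firebrick, catch the hole of the pull lug on the tray's front with it and draw the tray out to its stop; then lay the hook back on the firebrick, handle flat and tip hanging down as you found it. Keep the gripper and arm off the hearth and tray, and leave the crucible, tin and matchbox where they stand.

Things in the scene. Friction and masses are not known exactly. Their poses are not given: they have to be found in the camera images.
- hearth: Fixed grey sheet-steel case 260 deep (its x) x 300 wide (its y) x 100 mm high, with two red firebrick slabs on top (to 130 mm). Origin: centre of its underside, on the bench. Its -x side is the front, from which the tray slides out; +x points into the hearth.
- tray (a joint): How far the tray is drawn out, along the hearth's -x: 0 is home, 0.100 m is the stop; it starts 0 to 10 mm out. It slides level with about 4 N of friction plus slight drag and stays where left. Open steel tray 190 mm wide with a plain front plate 210 mm wide, from 14 to 76 mm above the bench. A pull lug with a finger hole is clamped on the front plate (see tray_front).
- tray_front (a point): Centre of the front plate's outer face, 45 mm above bench, axes as the hearth's. Pull lug: level steel plate 40 wide (y), jutting 44 mm out, 6 thick, top 58 mm above bench; square through hole 16 mm, centre 22 mm from the front plate, mid-width. Its clamp (8 thick) rises to 78 mm. Lug centre lies up to 30 mm either side of the tray's middle, not measured: feel or look for it. It stays put below 80 N.
- hook: Loose 160 g hook. Wooden handle, a flat-sided block 110 long (x) x 22 wide (y) x 30 mm high; origin: centre of its underside, z up. Centre of mass about 31 mm ahead (+x). An 8 mm steel rod (19 mm ferrule on its first 12 mm) runs level from the +x end, 18 mm above the underside, to the pin (see hook_tip). It starts on the firebrick, rod and pin hanging over the brick's +x edge.
- hook_tip (a point): Lower end of the hook's 8 mm pin, which points straight down from the rod's end: 160 mm ahead (+x) of the hook's origin and 27 mm below the handle's underside.
- brick: Fixed firebrick, 114 (x) x 230 (y) x 64 mm high; origin: centre of its underside on the bench. The hook's rest.
- crucible: Bystander: grey crucible, 64 mm across, 60 mm high, standing on the hearth's slabs; origin under its centre.
- tin: Bystander: metal tin, 70 mm across, 70 mm high, on the bench; origin under its centre.
- matchbox: Bystander: cardboard box 53 x 36 x 15 mm on the bench; origin under its centre.
Things that resemble listed ones, but are neither listed nor needed, are in the scene too. What is meant by the hook is not red, and is the smaller of those in its own colour.

How it is judged (in metres and radians):
On the way, in this order (a step that is already met when the one before it is completed fails the run):
1. the hook is lifted clear of its firebrick (height (world z) of hook above 0.068 m and contact force between hook and brick below 0.05 N), for 0.1 s.
2. the hook draws the tray: it is on its way out with the hook pulling on it (value of joint tray above 0.03 m and contact force between hook and hearth above 0.5 N), for 0.1 s.
At the end, for the whole second after the job is handed in: The tray is drawn out to within 15 mm of its stop and at rest; the hook lies at rest on the firebrick with its handle flat on it (underside within 6 mm of the brick's top, within 7 degrees of level) and its pin hanging down past the brick's edge (value of joint tray above 0.085 m and velocity of joint tray below 0.01 m/s and contact force between hook and brick above 0.3 N and z of hook in the frame of brick between 0.058 and 0.07 m and angle between hook's own z axis and vertical below 0.12 rad and z of hook_tip in the frame of brick below 0.055 m and linear speed of hook below 0.02 m/s); the robot touches nothing.
It fails at once if the gripper or arm touches the hearth, tray or lug (contact force between any of the fingers, the arm and hearth above 0.5 N).
It fails at once if the crucible is disturbed (moved more than 15 mm) (distance of crucible from where it was at the start of the episode above 0.015 m).
It fails at once if the tin is disturbed (moved more than 15 mm) (distance of tin from where it was at the start of the episode above 0.015 m).
It fails at once if the matchbox is disturbed (moved more than 15 mm) (distance of matchbox from where it was at the start of the episode above 0.015 m).
It also fails if it takes over 51 s, if anything falls off the work surface, if the arm or the gripper's body presses on something with over 40 N, if the wrist force passes 120 N, or if a joint passes its speed limit or range.

## Robot

A 6-joint arm with a two-finger parallel gripper is mounted at the origin on the work surface. World frame = base frame: x ahead of the robot, y to its left, z up, the work surface at z = 0. Lengths are in m, angles in degrees, forces in N, time in s.
With the tool pointing down it reaches from about 0.25 to 0.85 m from the base axis. Payload 12.5 kg.
Tool frame: the origin (TCP) lies at the very end of the fingers, on their centre line; the grasp point (between the pads) lies 19 mm behind it (ctrl.pinch_z is the distance from the TCP to the grasp point, in m); z points along the fingers, y is the direction in which the jaws open and shut (so a half turn about z gives the same grasp; the last joint's range is limited). The gripper opens to 93 mm and grips with 3 to 60 N. Pads are 15 mm wide; open, the fingers measure 128 mm over their backs; the gripper's body (75 mm by 188 mm) begins 65 mm behind the grasp point.
Start: joints at [-79.733, 20.094, 94.641, -0, 65.266, -4.847], TCP at [0.143, -0.531, 0.185] pointing down, gripper open.
Joint ranges: [-157.81, 157.81], [-45, 120.19], [0.68, 151.7], [-89.99, 269.99], [4.06, 180], [-164.3, 164.3]. Speed limits (degrees/s): [127.2, 127.2, 159.86, 180, 180, 180].

## Interface

Orientations are given as [roll, pitch, yaw] about the fixed x, y, z axes, in that order (R = Rz(yaw) Ry(pitch) Rx(roll)).
In Python, from bench import ctrl gives the robot as it stands. The module is installed in compiled form; this text tells all that it offers.
- The arm moves only by the tool carry_out, never from a script. Its argument "motion" is a list of rows, each a list of 7 numbers: the shift along the tool's x, y, z in cm, then the turn, a rotation vector about the tool's x, y, z in units of 6 degrees (1.0 is 6 degrees), then the opening, from 0 (shut) to 1 (fully open). In form: [[dx, dy, dz, wx, wy, wz, grip], ...]. A call has 1 to 8 rows; each row shifts and turns the commanded pose from where the row before left it, along the tool's axes as they then stand; what a row does not reach is not made up. A row lasts 1/10 s, in which the tool goes at most 50 mm and 8.59 degrees, less where a joint would pass 70% of its speed; a pose out of reach is approached as far as the arm can. A call with a gripper value outside its range is refused whole. The fingers move at their own pace and stop on an object; "force" is the grip in N (left out, the last holds). Time passes only in rows, so rows that do not move let the fingers close. It gives the time, the measured TCP pose, the force and the opening at its end, in the units of the state.
- ctrl.state(): the state, without advancing time (a new reading comes with each control period).
- ctrl.get_image(name): name is "side" or "top"; returns a dict with "image" (384x512x3 uint8, blue, green, red), "mtx" (3x3 intrinsics, pixels), "position" and "orientation" of the camera in the world. Camera axes: x right, y up, looking along -z (the intrinsics and any distortion apply to the point x, -y, -z); pixel columns grow to the right and rows downward; lengths in m; the calibration is good to about 2 mm. A picture is of the moment at which its call begins. There is no depth.
- ctrl.job_done(): hands the job in, once; it reports no verdict.
The state is a dict: "clock": time; "qpos": joint angles; "qd": joint speeds; "effort": joint torques, N m; "position": TCP position; "ee_rot": TCP orientation; "ft_force": force on the tool from outside, world axes, zero at the start; "torque": the same for the moment, N m; "grip_width": opening from 0.0 (shut) to 1.0 (fully open).
Only numpy, scipy, OpenCV 4.12 (cv2) and the standard library are available. Lean on these libraries where they do the work, as an engineer would, in place of code of your own. Each camera call takes 0.05 s, during which the arm holds its last target. There are 200 camera calls.

## Working session

There is one attempt and no reset: what is moved stays moved. The work goes in short steps, Python scripts to look and compute and a tool call to move; the robot and the scene stay as the last step left them, time stands still between calls to the robot, and variables do not carry over. Pictures are saved under pics/ and viewed, about 8 in all and at most 12, crops included, and the job is handed in when it is done.

Besides the shell and the picture viewer there is one more tool, called after "Request:" as a command line: name --pt "numbers of a row" for each row, then --argument value for the rest. carry_out: Moves the arm, as the interface text tells. Its arguments: {"type":"object","properties":{"motion":{"type":"array","items":{"type":"array","items":{"type":"number"}}},"force":{"type":"number"}},"required":["motion"]}

```bash
mkdir -p pics
cat > h.py <<'E'
import numpy as np, cv2
from bench import ctrl
from scipy.spatial.transform import Rotation as R
def cam(n):
    d=ctrl.get_image(n); return d
def Rm(o):
    o=np.array(o,float)
    if o.shape==(3,3): return o
    if o.size==4: return R.from_quat(o).as_matrix()
    return R.from_euler('xyz',o,degrees=True).as_matrix()
def ray(d,u,v):
    K=np.array(d['mtx']); p=np.linalg.inv(K)@[u,v,1]
    return np.array(d['position']), Rm(d['orientation'])@np.array([p[0],-p[1],-p[2]])
def onz(d,u,v,z):
    o,r=ray(d,u,v); return (o+r*(z-o[2])/r[2])
def proj(d,P):
    q=Rm(d['orientation']).T@(np.array(P)-d['position']); q=np.array(d['mtx'])@[q[0],-q[1],-q[2]]; return q[:2]/q[2]
E
python3 - <<'E'
from h import *
for n in('top','side'):
    d=cam(n); cv2.imwrite(f'pics/{n}0.png',cv2.resize(d['image'],(800,600),interpolation=cv2.INTER_CUBIC)); print({k:v for k,v in d.items() if k!='image'})
print(ctrl.state(),ctrl.pinch_z)
E
```

```text
{'mtx': array([[366.64841881,   0.        , 258.09694186],
       [  0.        , 366.64841881, 193.06597745],
       [  0.        ,   0.        ,   1.        ]]), 'position': array([ 0.33888246, -0.00912942,  1.27220186]), 'orientation': array([  7.03701471,  -0.65138235, -88.80042213])}
{'mtx': array([[405.1760847 ,   0.        , 253.17972701],
       [  0.        , 405.1760847 , 190.45570104],
       [  0.        ,   0.        ,   1.        ]]), 'position': array([0.19035783, 0.70075812, 0.99009384]), 'orientation': array([  40.70238165,    0.64177383, -159.24263302])}
{'clock': 0.1, 'qpos': array([-7.97320969e+01,  2.01214504e+01,  9.46745330e+01, -2.87051228e-04,
        6.52651930e+01, -4.84849179e+00]), 'qd': array([-0.01250856, -0.06891558, -0.06604977,  0.03752443, -0.09137408,
        0.08951497]), 'effort': array([-6.40012822e-04, -4.98030603e+01, -2.85705328e+01,  7.00116134e-02,
        2.39269424e-02, -4.69184704e-05]), 'position': array([ 0.1433772 , -0.53061371,  0.18444508]), 'ee_rot': array([-1.79939021e+02, -4.91104191e-03,  1.51165125e+01]), 'ft_force': array([ 0.48761758, -0.61805862, -1.01279688]), 'torque': array([-0.04414386, -0.0348936 ,  0.04929249]), 'grip_width': 1.0025544107092665} 0.0188
```

View pics/top0.png

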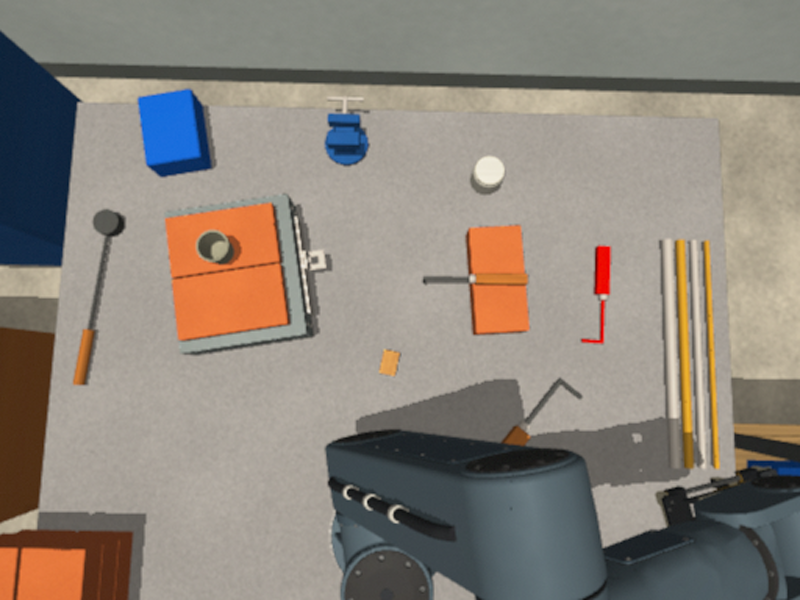

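View pics/side0.png

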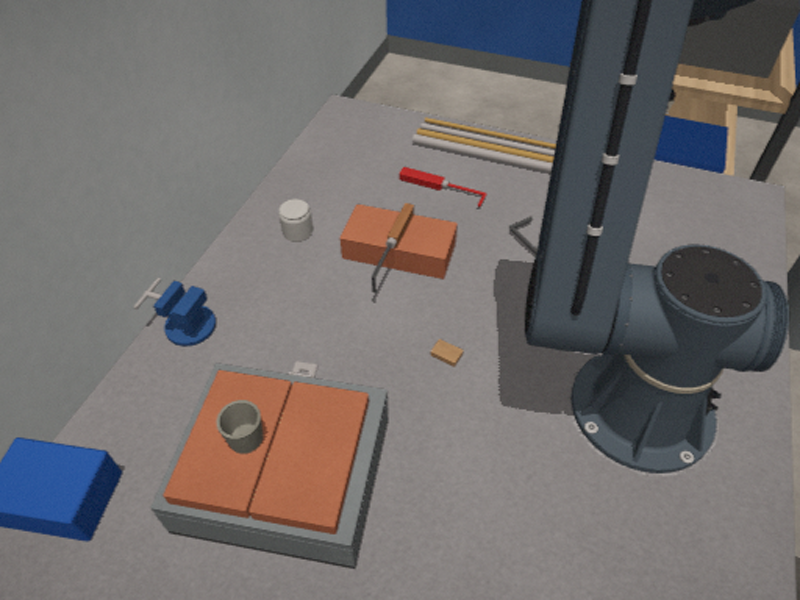

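The top view shows four hook-like things. There is a brown one on the firebrick at (475,280), a larger brown one on the bench at (530,410), a red one at (603,290) and a long-handled tool at (95,300). The one on the firebrick fits: it is not red, it is the smaller of the brown ones, and its rod hangs over the brick edge. The lug is at (318,260), on the hearth's right side as seen here. I'll confirm with enlarged crops.

Run:
```python
from h import *
t=cam('top');s=cam('side')
np.save('pics/t.npy',t,allow_pickle=True);np.save('pics/s.npy',s,allow_pickle=True)
a=cv2.resize(t['image'][135:220,262:347],(400,400),interpolation=cv2.INTER_CUBIC)
b=cv2.resize(t['image'][145:190,180:225],(400,400),interpolation=cv2.INTER_CUBIC)
c=cv2.resize(s['image'][120:200,210:317],(400,299),interpolation=cv2.INTER_CUBIC)[:200]
e=cv2.resize(s['image'][225:250,175:225],(400,200),interpolation=cv2.INTER_CUBIC)
cv2.imwrite('pics/crop1.png',np.vstack([np.hstack([a,b]),np.hstack([c,e])]))
h=cv2.cvtColor(t['image'],cv2.COLOR_BGR2HSV)
for p in [(315,178),(330,178),(310,160),(310,200),(290,179)]: print(p,h[p[1],p[0]])
```

```text
(315, 178) [ 14 189 211]
(330, 178) [ 14 193 207]
(310, 160) [ 11 186 234]
(310, 200) [ 11 186 237]
(290, 179) [21 19 92]
```

View pics/crop1.png

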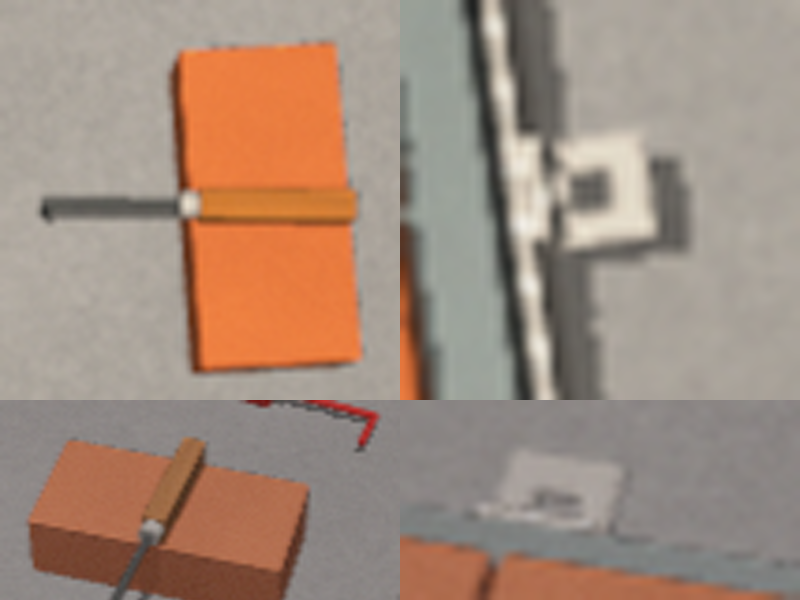

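The crops confirm it. The hook lies on the brick with its pin end at crop (45,210) and its handle from 200 to 355 at v≈205. The lug hole is clear at right (592,188), and its crop scale is 8.89.

Run:
```python
from h import *
t=np.load('pics/t.npy',allow_pickle=True).item();s=np.load('pics/s.npy',allow_pickle=True).item()
im=t['image'];h=cv2.cvtColor(im,cv2.COLOR_BGR2HSV)
q=lambda u,v,x0,y0,k:((u+.5)/k-.5+x0,(v+.5)/k-.5+y0)
ka=400/85;kb=400/45
W=lambda n,p,z:print(n,np.round(p,1),np.round(onz(t,*p,z),4))
m=cv2.inRange(h,(13,120,120),(18,255,255)); m2=np.zeros_like(m); m2[165:195,295:345]=m[165:195,295:345]
ys,xs=np.nonzero(m2)
print('handle px',len(xs),xs.min(),xs.max())
for c0 in range(303,338,4):
    r=ys[xs==c0]; print(c0,r.min(),r.max(),end='; ')
W('\nhandle R top',q(355,205,262,135,ka),.094);W('handle L top',q(201,205,262,135,ka),.094)
W('rod L',q(45,207,262,135,ka),.082);W('rod R',q(180,205,262,135,ka),.082)
for z in(.058,.052):W('hole top',q(591,188-400*0,180-45,145,kb) if 0 else q(591-400,188,180,145,kb),z)
W('lug outer corners',q(654-400,134,180,145,kb),.058);W('',q(660-400,240,180,145,kb),.058)
m=cv2.inRange(h,(8,150,120),(12,255,255)); 
for nm,(x0,x1,y0,y1),z in(('slab',(95,200,115,230),.13),('brick',(290,345,135,220),.064)):
    k=np.zeros_like(m);k[y0:y1,x0:x1]=m[y0:y1,x0:x1];k=cv2.morphologyEx(k,cv2.MORPH_CLOSE,np.ones((9,9)))
    c=max(cv2.findContours(k,0,2)[0],key=cv2.contourArea)[:,0]
    P=np.array([onz(t,*p,z)[:2] for p in c],np.float32);r=cv2.minAreaRect(P);print(nm,r,cv2.boxPoints(r).round(4).tolist())
ke=8
f=lambda u,v:q(u-400,v-400,175,225,8)
print('side hole',onz(s,*f(555,499),.055))
st=ctrl.state();print(st['clock'])
```

```text
handle px 217 304 336Traceback (most recent call last):
  File "<stdin>", line 11, in <module>
    return umr_minimum(a, axis, None, out, keepdims, initial, where)
ValueError: zero-size array to reduction operation minimum which has no identity
```

Run:
```python
from h import *
t=np.load('pics/t.npy',allow_pickle=True).item();s=np.load('pics/s.npy',allow_pickle=True).item()
im=t['image'];h=cv2.cvtColor(im,cv2.COLOR_BGR2HSV)
q=lambda u,v,x0,y0,k:((u+.5)/k-.5+x0,(v+.5)/k-.5+y0)
ka=400/85;kb=400/45
W=lambda n,p,z:print(n,np.round(p,1),np.round(onz(t,*p,z),4))
m=cv2.inRange(h,(13,120,120),(18,255,255)); m2=np.zeros_like(m); m2[165:195,295:345]=m[165:195,295:345]
ys,xs=np.nonzero(m2)
P=np.array([onz(t,*p,.094)[:2] for p in zip(xs,ys)],np.float32);print('handle',cv2.minAreaRect(P))
W('\nhandle R top',q(355,205,262,135,ka),.094);W('handle L top',q(201,205,262,135,ka),.094)
W('rod L',q(45,207,262,135,ka),.082);W('rod R',q(180,205,262,135,ka),.082)
for z in(.058,.052):W('hole top',q(591-400,188,180,145,kb),z)
W('lug outer corners',q(654-400,134,180,145,kb),.058);W('',q(660-400,240,180,145,kb),.058)
m=cv2.inRange(h,(8,150,120),(12,255,255)); 
for nm,(x0,x1,y0,y1),z in(('slab',(95,200,115,230),.13),('brick',(290,345,135,220),.064)):
    k=np.zeros_like(m);k[y0:y1,x0:x1]=m[y0:y1,x0:x1];k=cv2.morphologyEx(k,cv2.MORPH_CLOSE,np.ones((9,9)))
    c=max(cv2.findContours(k,0,2)[0],key=cv2.contourArea)[:,0]
    P=np.array([onz(t,*p,z)[:2] for p in c],np.float32);r=cv2.minAreaRect(P);print(nm,r,cv2.boxPoints(r).round(4).tolist())
f=lambda u,v:q(u-400,v-400,175,225,8)
print('side hole',onz(s,*f(555,499),.055))
```

```text
handle ((0.5385924577713013, -0.22029541432857513), (0.01982186734676361, 0.10491248965263367), 1.301852822303772)

handle R top [337.  178.2] [ 0.5393 -0.276   0.094 ]
handle L top [304.3 178.2] [ 0.5369 -0.1691  0.094 ]
rod L [271.2 178.6] [ 0.535  -0.0616  0.082 ]
rod R [299.9 178.2] [ 0.5385 -0.156   0.082 ]
hole top [201.  165.7] [0.5774 0.1739 0.058 ]
hole top [201.  165.7] [0.5786 0.1748 0.052 ]
lug outer corners [208.1 159.6] [0.5988 0.1509 0.058 ]
 [208.8 171.6] [0.5581 0.1471 0.058 ]
slab ((0.5363588929176331, 0.34005051851272583), (0.25181278586387634, 0.21831011772155762), 10.211222648620605) [[0.39309999346733093, 0.4251999855041504], [0.4318000078201294, 0.2102999985218048], [0.6796000003814697, 0.2549000084400177], [0.6409000158309937, 0.4697999954223633]]
brick ((0.5424286127090454, -0.22014227509498596), (0.2284839153289795, 0.1137501448392868), 4.320798397064209) [[0.42419999837875366, -0.1720000058412552], [0.4327999949455261, -0.2854999899864197], [0.6606000065803528, -0.26820001006126404], [0.6521000266075134, -0.15479999780654907]]
side hole [0.57929557 0.16825935 0.055     ]
```

Request:
carry_out --pt "0 0 0 0 0 -1.4 1" --pt "0 0 0 0 0 -1.4 1" --pt "0 0 0 0 0 -1.4 1" --pt "0 0 0 0 0 -1.4 1" --pt "0 0 0 0 0 -1.4 1" --pt "0 0 0 0 0 -1.4 1" --pt "0 0 0 0 0 -1.4 1" --pt "0 0 0 0 0 -1.4 1"

```text
clock: 1.0
position: [0.1434, -0.5308, 0.1847]
ee_rot: [-180.0, -0.0, 82.7]
ft_force: [0.3, 0.2, 0.3]
grip_width: 1.003
```

Request:
carry_out --pt "0 0 0 0 0 -0.74 1" --pt "0 0 0 0 0 -0.74 1" --pt "2.5 3 0 0 0 0 1" --pt "2.5 3 0 0 0 0 1" --pt "2.5 3 0 0 0 0 1" --pt "2.5 3 0 0 0 0 1" --pt "2.5 3 0 0 0 0 1" --pt "2.5 3 0 0 0 0 1"

```text
clock: 1.8
position: [0.3212, -0.376, 0.1849]
ee_rot: [180.0, -0.0, 91.2]
ft_force: [0.8, -0.0, -0.3]
grip_width: 1.002
```

Request:
carry_out --pt "2.5 3 0 0 0 0 1" --pt "2.5 3 0 0 0 0 1" --pt "2.5 3 0 0 0 0 1" --pt "2.5 3 0 0 0 0 1" --pt "2.5 3 0 0 0 0 1" --pt "2.5 3 0 0 0 0 1" --pt "0 0 0 0 0 0 1" --pt "0 0 0 0 0 0 1"

```text
clock: 2.6
position: [0.4971, -0.223, 0.1846]
ee_rot: [-180.0, -0.0, 91.3]
ft_force: [-0.9, 0.5, -0.9]
grip_width: 1.004
```

Request:
carry_out --pt "1.35 2.05 0 0 0 0 1" --pt "1.35 2.05 0 0 0 0 1" --pt "0 0 3 0 0 0 1" --pt "0 0 3 0 0 0 1" --pt "0 0 3 0 0 0 1" --pt "0 0 1.5 0 0 0 1" --pt "0 0 1.2 0 0 0 1" --pt "0 0 0 0 0 0 1"

```text
clock: 3.4
position: [0.5364, -0.1961, 0.0668]
ee_rot: [-179.9, -0.1, 91.1]
ft_force: [-0.7, -0.5, 0.2]
grip_width: 1.003
```

Run:
```python
from h import *
s=cam('side');t=cam('top')
a=cv2.resize(s['image'][110:210,210:343],(532,400),interpolation=cv2.INTER_CUBIC)
b=cv2.resize(t['image'][150:225,262:312],(267,400),interpolation=cv2.INTER_CUBIC)
cv2.imwrite('pics/g1.png',np.hstack([a,b]));st=ctrl.state();print(st['position'],st['ft_force'])
```

```text
[ 0.53760915 -0.19624678  0.06858863] [-0.56035552  0.14722466  0.74636337]
```

View pics/g1.png

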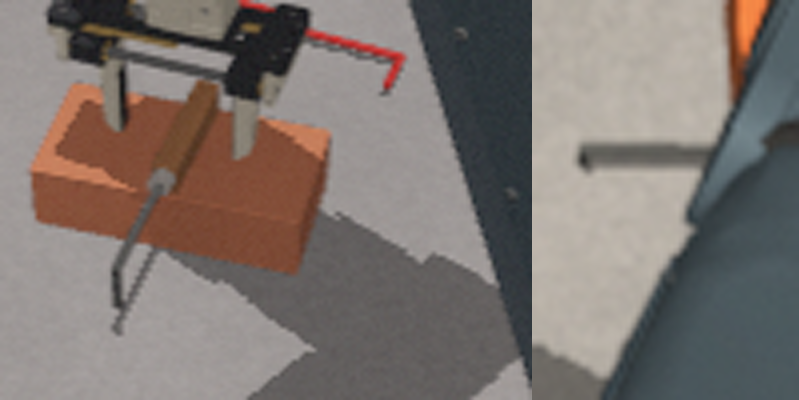

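The fingers straddle the handle, left finger at (115,125) and right at (243,155). I'll close and lift.

Request:
carry_out --pt "0 0 0 0 0 0 0" --pt "0 0 0 0 0 0 0" --pt "0 0 0 0 0 0 0" --pt "0 0 0 0 0 0 0" --pt "0 0 0 0 0 0 0" --pt "0 0 0 0 0 0 0" --pt "0 0 0 0 0 0 0" --pt "0 0 0 0 0 0 0" --force 50

```text
clock: 4.3
position: [0.5375, -0.1956, 0.0679]
ee_rot: [-180.0, -0.0, 91.2]
ft_force: [0.5, 0.8, 0.1]
grip_width: 0.363
```

Request:
carry_out --pt "0 0 -1 0 0 0 0" --pt "0 0 -1.5 0 0 0 0" --pt "0 0 -1.5 0 0 0 0" --pt "0 0 -1 0 0 0 0" --pt "0 0 0 0 0 0 0" --pt "0 0 0 0 0 0 0"

```text
clock: 4.9
position: [0.5374, -0.1956, 0.1178]
ee_rot: [180.0, -0.0, 91.2]
ft_force: [0.4, -0.7, -0.6]
grip_width: 0.004
```

The grip closed empty because I lifted before the fingers had shut. I'll look to see where the hook lies.

Run:
```python
from h import *
s=cam('side')
a=cv2.resize(s['image'][100:210,200:346],(796,600),interpolation=cv2.INTER_CUBIC)
cv2.imwrite('pics/g2.png',a);st=ctrl.state();print(st['position'],st['ft_force'],st['grip_width'])
```

```text
[ 0.53720314 -0.1955103   0.11742584] [0.23821727 0.61379865 1.13275872] 0.0016798515578894636
```

View pics/g2.png

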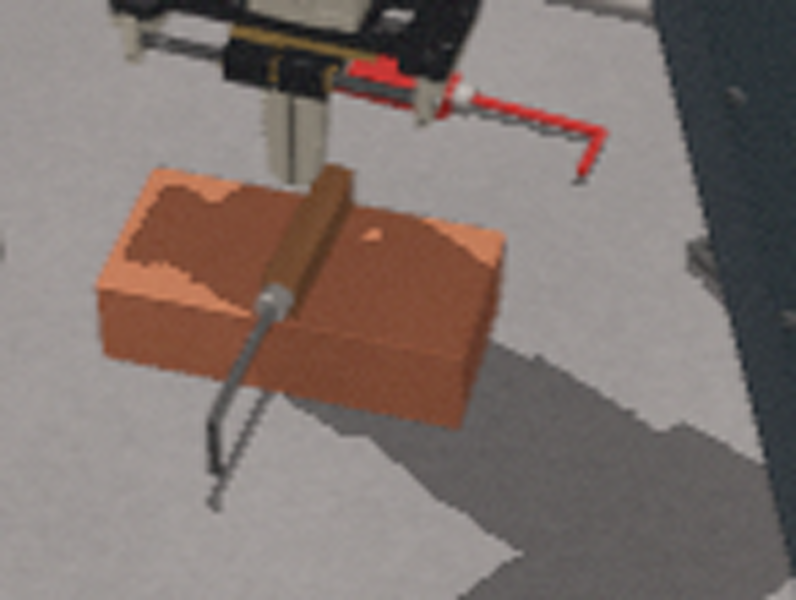

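The hook has not moved: the ferrule is still at the same pixel as before. I'll reopen, go down, and close for longer.

Request:
carry_out --pt "0 0 0 0 0 0 0.7" --pt "0 0 0 0 0 0 0.7" --pt "0 0 0 0 0 0 0.7" --pt "0 0 0 0 0 0 0.7" --pt "0 0 0 0 0 0 0.7" --pt "0 0 0 0 0 0 0.7" --pt "0 0 0 0 0 0 0.7" --pt "0 0 0 0 0 0 0.7"

```text
clock: 5.75
position: [0.5375, -0.1957, 0.118]
ee_rot: [180.0, 0.0, 91.2]
ft_force: [0.8, 0.2, 0.1]
grip_width: 0.644
```

Request:
carry_out --pt "0 0 0 0 0 0 0.7" --pt "0 0 1 0 0 0 0.7" --pt "0 0 1.5 0 0 0 0.7" --pt "0 0 1.5 0 0 0 0.7" --pt "0 0 1 0 0 0 0.7" --pt "0 0 0 0 0 0 0" --pt "0 0 0 0 0 0 0" --pt "0 0 0 0 0 0 0"

```text
clock: 6.55
position: [0.5379, -0.1958, 0.0685]
ee_rot: [179.9, 0.0, 91.2]
ft_force: [-0.2, -0.2, 1.0]
grip_width: 0.492
```

Request:
carry_out --pt "0 0 0 0 0 0 0" --pt "0 0 0 0 0 0 0" --pt "0 0 0 0 0 0 0" --pt "0 0 0 0 0 0 0" --pt "0 0 0 0 0 0 0" --pt "0 0 0 0 0 0 0" --pt "0 0 0 0 0 0 0" --pt "0 0 0 0 0 0 0"

```text
clock: 7.35
position: [0.5375, -0.1956, 0.0679]
ee_rot: [-180.0, -0.0, 91.2]
ft_force: [-0.0, 0.2, 0.2]
grip_width: 0.003
```

Run:
```python
from h import *
s=cam('side')
a=cv2.resize(s['image'][100:210,200:346],(796,600),interpolation=cv2.INTER_CUBIC)
st=ctrl.state();print(st['position'],st['ft_force'],st['grip_width'])
f=lambda P:(proj(s,P)-[200,100])*5.45
for n,P in (('tcp',st['position']),('hR',(.5393,-.276,.094)),('hL',(.5369,-.1691,.094)),('b',(.6521,-.1548,.064)),('b2',(.4242,-.172,.064)),('pin',(.535,-.065,.04))): print(n,f(P).round()); cv2.circle(a,tuple(int(x) for x in f(P)),4,(0,255,0),1)
cv2.imwrite('pics/g3.png',a)
```

```text
[ 0.53752467 -0.19565622  0.06791139] [ 0.34246434 -0.64734084 -0.79373903] 0.006633236124901737
tcp [295. 281.]
hR [339. 164.]
hL [280. 278.]
b [ 94. 284.]
b2 [463. 359.]
pin [220. 466.]
```

View pics/g3.png

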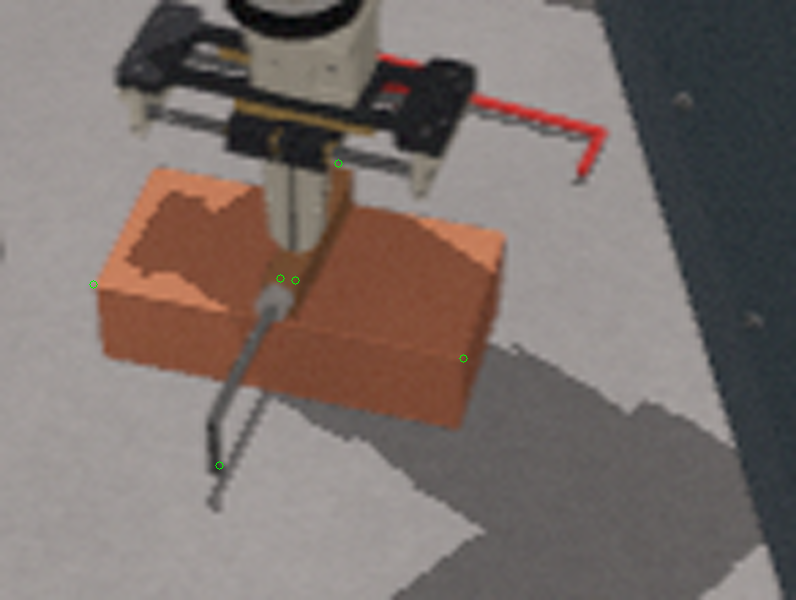

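Run:
```python
from h import *
s=np.load('pics/s.npy',allow_pickle=True).item()
for z in(.068,.094,.1):
  print(z,'closed',((proj(s,(.5375,-.1957,z))-[200,100])*5.45).round(),'open(g1) ',[((proj(s,(.5375+dx,-.1957,z))-[210,110])*4).round() for dx in(-.0465,-.055,.0465,.055)])
```

```text
0.068 closed [296. 281.] open(g1)  [array([231., 180.]), array([240., 182.]), array([124., 153.]), array([115., 150.])]
0.094 closed [295. 249.] open(g1)  [array([231., 156.]), array([241., 159.]), array([123., 129.]), array([113., 127.])]
0.1 closed [295. 241.] open(g1)  [array([231., 151.]), array([241., 153.]), array([123., 124.]), array([113., 121.])]
```

g3 shows the real fingertips at (297,250), where the reported TCP projects to (295,281). The open-jaw picture shows the same offset. So the true fingertips sit about 26 mm higher than reported, and they closed just above the handle. I'll correct for that by going 25 mm lower, in steps and watching the force.

Request:
carry_out --pt "0 0 -1 0 0 0 0.7" --pt "0 0 0 0 0 0 0.7" --pt "0 0 0 0 0 0 0.7" --pt "0 0 0 0 0 0 0.7" --pt "0 0 0 0 0 0 0.7" --pt "0 0 0 0 0 0 0.7" --pt "0 0 0 0 0 0 0.7" --pt "0 0 0 0 0 0 0.7"

```text
clock: 8.2
position: [0.5375, -0.1957, 0.0779]
ee_rot: [-180.0, -0.0, 91.2]
ft_force: [0.2, -0.5, -0.3]
grip_width: 0.642
```

Request:
carry_out --pt "0 0 1 0 0 0 0.7" --pt "0 0 0.5 0 0 0 0.7" --pt "0 0 0.5 0 0 0 0.7" --pt "0 0 0.5 0 0 0 0.7" --pt "0 0 0.4 0 0 0 0.7" --pt "0 0 0.3 0 0 0 0.7" --pt "0 0 0 0 0 0 0.7"

```text
clock: 8.9
position: [0.5373, -0.1956, 0.0455]
ee_rot: [-180.0, -0.0, 91.2]
ft_force: [1.1, 0.8, -0.3]
grip_width: 0.697
```

Run:
```python
from h import *
s=cam('side')
a=cv2.resize(s['image'][100:210,200:346],(796,600),interpolation=cv2.INTER_CUBIC)
st=ctrl.state();print(st['position'],st['ft_force'],st['grip_width'])
cv2.imwrite('pics/g4.png',a)
```

```text
[ 0.53751049 -0.19565312  0.0458243 ] [-0.20976504  0.16778973  0.25628004] 0.6965998919238074
```

View pics/g4.png

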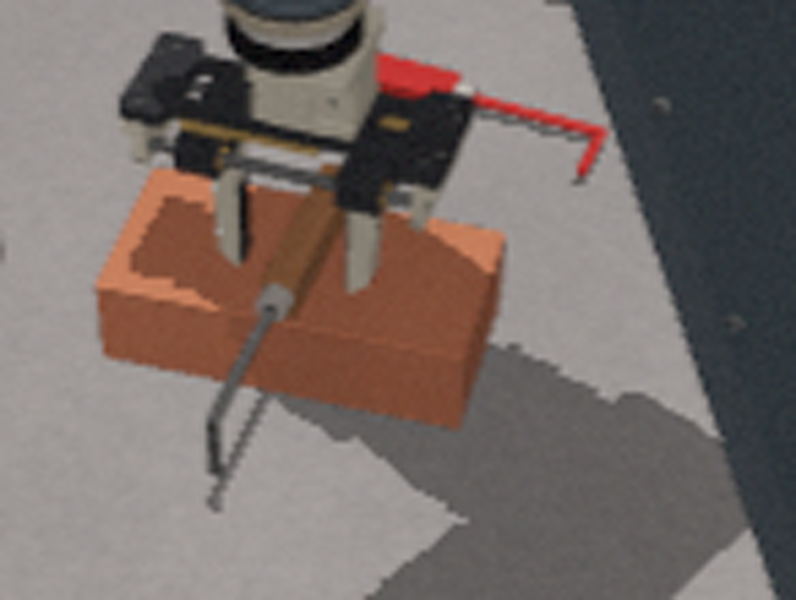

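The fingers are now beside the handle, with tips at (237,262) and (360,290), and no contact force. I'll lower 2 mm more and close fully.

Request:
carry_out --pt "0 0 0.2 0 0 0 0" --pt "0 0 0 0 0 0 0" --pt "0 0 0 0 0 0 0" --pt "0 0 0 0 0 0 0" --pt "0 0 0 0 0 0 0" --pt "0 0 0 0 0 0 0" --pt "0 0 0 0 0 0 0" --pt "0 0 0 0 0 0 0"

```text
clock: 9.75
position: [0.5377, -0.1957, 0.0441]
ee_rot: [180.0, 0.0, 91.2]
ft_force: [1.5, 0.0, -0.0]
grip_width: 0.23
```

Request:
carry_out --pt "0 0 0 0 0 0 0" --pt "0 0 0 0 0 0 0" --pt "0 0 0 0 0 0 0"

```text
clock: 10.05
position: [0.5377, -0.1957, 0.044]
ee_rot: [180.0, 0.0, 91.2]
ft_force: [1.7, -0.9, 1.6]
grip_width: 0.237
```

Request:
carry_out --pt "0 0 -1 0 0 0 0" --pt "0 0 -2 0 0 0 0" --pt "0 0 -2 0 0 0 0" --pt "0 0 -1 0 0 0 0" --pt "0 0 0 0 0 0 0" --pt "0 0 0 0 0 0 0"

```text
clock: 10.65
position: [0.5371, -0.1955, 0.1034]
ee_rot: [-180.0, -0.0, 91.2]
ft_force: [0.8, 1.0, -1.8]
grip_width: 0.231
```

Request:
carry_out --pt "2 0.4 0 0 0 0 0" --pt "3.5 0.7 0 0 0 0 0" --pt "4 0.8 0 0 0 0 0" --pt "4 0.8 0 0 0 0 0" --pt "4 0.8 0 0 0 0 0" --pt "3.5 0.7 0 0 0 0 0" --pt "2 0.4 0 0 0 0 0" --pt "0.5 0.1 0 0 0 0 0"

```text
clock: 11.45
position: [0.5791, 0.0423, 0.1027]
ee_rot: [-179.9, -0.0, 91.3]
ft_force: [-0.0, -0.7, -2.2]
grip_width: 0.232
```

Request:
carry_out --pt "0 0 0.7 0 0 0 0" --pt "0 0 0.7 0 0 0 0" --pt "0 0 0.7 0 0 0 0" --pt "0 0 0.2 0 0 0 0" --pt "0 0 0 0 0 0 0" --pt "0 0 0 0 0 0 0"

```text
clock: 12.05
position: [0.5797, 0.04, 0.081]
ee_rot: [180.0, -0.0, 91.2]
ft_force: [0.9, -0.4, -1.3]
grip_width: 0.23
```

Run:
```python
from h import *
t=cam('top');s=cam('side')
np.save('pics/t2.npy',t,allow_pickle=True);np.save('pics/s2.npy',s,allow_pickle=True)
a=cv2.resize(t['image'][145:190,180:225],(400,400),interpolation=cv2.INTER_CUBIC)
b=cv2.resize(s['image'][205:255,165:215],(400,400),interpolation=cv2.INTER_CUBIC)
cv2.imwrite('pics/h1.png',np.hstack([a,b]));st=ctrl.state();print(st['position'],st['ft_force'],st['grip_width'],st['clock'])
```

```text
[0.57981673 0.04014384 0.08123532] [-0.08461437  0.51837735 -1.45701299] 0.23238592832259125 12.15
```

View pics/h1.png

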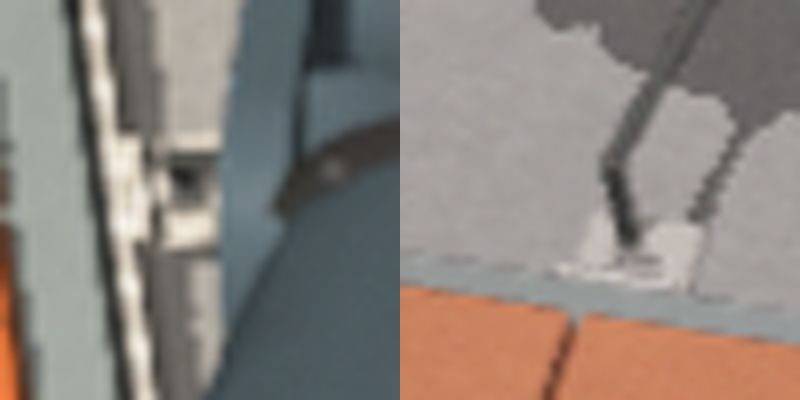

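The side view shows the tip at (630,245), over the lug near the dark hole at (625,265). In the top view the hole is partly covered by the rod end, near (182,178).

Run:
```python
from h import *
t=np.load('pics/t2.npy',allow_pickle=True).item();s=np.load('pics/s2.npy',allow_pickle=True).item()
F=lambda u,v:((u-400+.5)/8-.5+165,(v+.5)/8-.5+205)
print('tip from side',onz(s,*F(630,247),.074).round(4),'elbow',onz(s,*F(613,163),.119).round(4))
k=400/45
for P in ((.577,.171,.123),(.577,.171,.119),(.577,.171,.074),(.577,.171,.058)):
  print(P,'top crop',((proj(t,P)-[180,145]+.5)*k).round(),'side crop',((proj(s,P)-[165,205]+.5)*8+[400,0]).round())
G=lambda u,v:((u+.5)/k-.5+180,(v+.5)/k-.5+145)
print('dark as rod end',onz(t,*G(182,178),.121).round(4))
# lug corners in side view
for c in((588,212),(706,222),(686,292)): print(onz(s,*F(*c),.058).round(4))
a=cv2.resize(t['image'][155:178,190:210],(640,736),interpolation=cv2.INTER_NEAREST)[:600]
b=cv2.resize(s['image'][225:245,183:208],None,fx=6,fy=6,interpolation=cv2.INTER_NEAREST)
out=np.zeros((600,800,3),np.uint8);out[:,:640]=a;out[:120,650:800]=b;cv2.imwrite('pics/h2.png',out)
```

```text
tip from side [0.5752 0.1752 0.074 ] elbow [0.5765 0.1728 0.119 ]
(0.577, 0.171, 0.123) top crop [174. 154.] side crop [613. 152.]
(0.577, 0.171, 0.119) top crop [175. 156.] side crop [615. 159.]
(0.577, 0.171, 0.074) top crop [193. 181.] side crop [631. 236.]
(0.577, 0.171, 0.058) top crop [199. 190.] side crop [637. 263.]
dark as rod end [0.5686 0.1678 0.121 ]
[0.6023 0.1579 0.058 ]
[0.5616 0.1474 0.058 ]
[0.5556 0.1761 0.058 ]
```

View pics/h2.png

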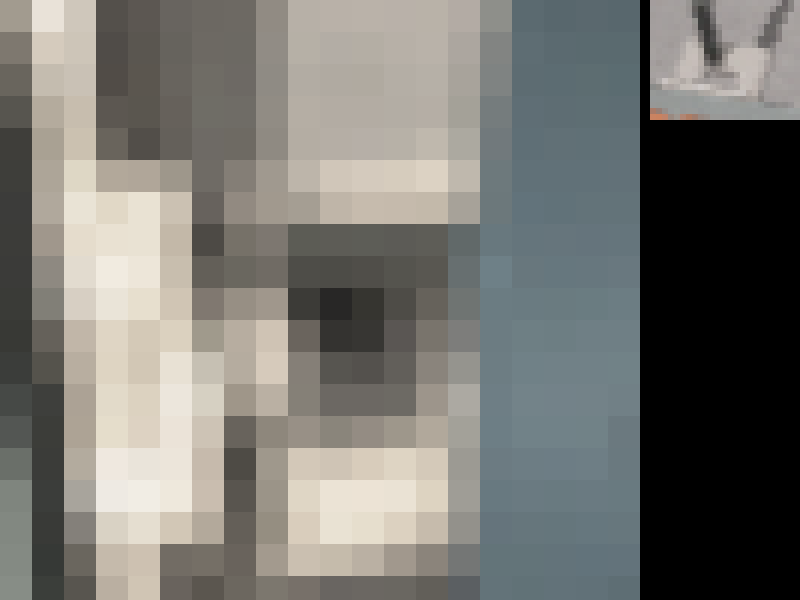

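The pin looks to be within about 2 mm of the hole. I'll nudge +1.5 mm in x and +1 mm in y, then go down gently, watching the force.

Request:
carry_out --pt "0.1 0.15 0 0 0 0 0" --pt "0 0 0.5 0 0 0 0" --pt "0 0 0.5 0 0 0 0" --pt "0 0 0.4 0 0 0 0" --pt "0 0 0.4 0 0 0 0" --pt "0 0 0 0 0 0 0" --pt "0 0 0 0 0 0 0"

```text
clock: 12.85
position: [0.5811, 0.0413, 0.0629]
ee_rot: [-180.0, -0.0, 91.2]
ft_force: [-0.7, -0.6, -2.2]
grip_width: 0.232
```

Request:
carry_out --pt "0 0 0.2 0 0 0 0" --pt "0 0 0.2 0 0 0 0" --pt "0 0 0.2 0 0 0 0" --pt "0 0 0 0 0 0 0" --pt "0 0 0 0 0 0 0"

```text
clock: 13.35
position: [0.5811, 0.0413, 0.0569]
ee_rot: [-180.0, -0.0, 91.2]
ft_force: [-0.4, -0.5, -2.0]
grip_width: 0.231
```

Request:
carry_out --pt "0 0 0.4 0 0 0 0" --pt "0 0 0.4 0 0 0 0" --pt "0 0 0.3 0 0 0 0" --pt "-0.5 0.08 0 0 0 0 0" --pt "-0.5 0.08 0 0 0 0 0" --pt "-0.3 0.04 0 0 0 0 0" --pt "0 0 0 0 0 0 0"

```text
clock: 14.05
position: [0.5835, 0.0277, 0.046]
ee_rot: [180.0, 0.0, 91.2]
ft_force: [-0.7, 0.3, -1.6]
grip_width: 0.229
```

Request:
carry_out --pt "-0.5 0.08 0 0 0 0 0" --pt "-0.5 0.08 0 0 0 0 0" --pt "-0.5 0.08 0 0 0 0 0" --pt "-0.5 0.08 0 0 0 0 0"

```text
clock: 14.45
position: [0.5871, 0.008, 0.046]
ee_rot: [180.0, -0.0, 91.2]
ft_force: [-0.1, 4.9, -2.9]
grip_width: 0.232
```

Run:
```python
from h import *
s=cam('side');t=cam('top')
b=cv2.resize(s['image'][190:255,155:230],(692,600),interpolation=cv2.INTER_CUBIC)
cv2.imwrite('pics/p1.png',b);st=ctrl.state();print(st['position'],st['ft_force'],st['clock'])
```

```text
[0.5872     0.00745181 0.04599127] [-0.04554518 -0.02142529 -1.66211844] 14.55
```

View pics/p1.png

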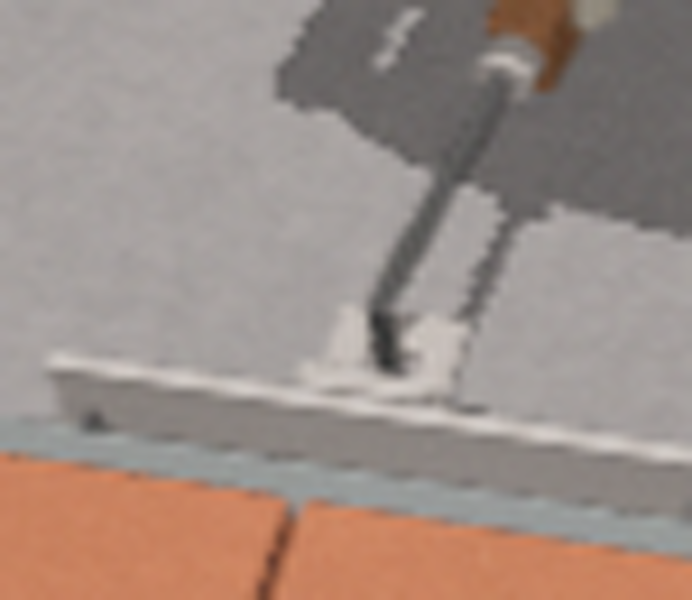

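The pin is in the hole and the tray plate has come out. It felt 4.9 N of pull, so I'll continue to the stop.

Request:
carry_out --pt "-0.6 0.1 0 0 0 0 0" --pt "-0.6 0.1 0 0 0 0 0" --pt "-0.6 0.1 0 0 0 0 0" --pt "-0.6 0.1 0 0 0 0 0" --pt "-0.6 0.1 0 0 0 0 0" --pt "-0.6 0.1 0 0 0 0 0" --pt "-0.6 0.1 0 0 0 0 0" --pt "-0.6 0.1 0 0 0 0 0"

```text
clock: 15.35
position: [0.596, -0.0399, 0.0459]
ee_rot: [-180.0, -0.0, 91.2]
ft_force: [-1.1, 4.4, -2.2]
grip_width: 0.23
```

Request:
carry_out --pt "-0.4 0.06 0 0 0 0 0" --pt "-0.3 0.05 0 0 0 0 0" --pt "-0.3 0.05 0 0 0 0 0"

```text
clock: 15.65
position: [0.5978, -0.0496, 0.0459]
ee_rot: [-180.0, -0.0, 91.2]
ft_force: [-1.8, 4.1, -2.1]
grip_width: 0.23
```

Request:
carry_out --pt "-0.2 0.03 0 0 0 0 0" --pt "-0.2 0.03 0 0 0 0 0" --pt "-0.2 0.03 0 0 0 0 0"

```text
clock: 15.95
position: [0.5988, -0.0554, 0.0459]
ee_rot: [-180.0, -0.0, 91.2]
ft_force: [-0.1, 4.5, -2.9]
grip_width: 0.228
```

Request:
carry_out --pt "-0.2 0.03 0 0 0 0 0" --pt "-0.1 0.02 0 0 0 0 0" --pt "-0.1 0.02 0 0 0 0 0"

```text
clock: 16.25
position: [0.5989, -0.0576, 0.0454]
ee_rot: [-179.9, -0.2, 91.2]
ft_force: [-1.1, 17.7, -5.6]
grip_width: 0.234
```

Request:
carry_out --pt "-0.1 0.02 0 0 0 0 0" --pt "-0.1 0.02 0 0 0 0 0"

```text
clock: 16.45
position: [0.5988, -0.0579, 0.0449]
ee_rot: [-179.8, -0.3, 91.2]
ft_force: [-1.2, 27.0, -7.8]
grip_width: 0.229
```

The stop is reached: 27 N and no more travel. I'll relax the pull, centre the pin, and lift out.

Request:
carry_out --pt "0.4 -0.06 0 0 0 0 0" --pt "0.3 -0.05 0 0 0 0 0" --pt "0 0 0 0 0 0 0" --pt "0 0 0 0 0 0 0"

```text
clock: 16.85
position: [0.5991, -0.0549, 0.0462]
ee_rot: [180.0, 0.0, 91.2]
ft_force: [0.5, 0.5, -1.6]
grip_width: 0.228
```

Request:
carry_out --pt "0 0 -0.5 0 0 0 0" --pt "0 0 -0.5 0 0 0 0" --pt "0 0 -1 0 0 0 0" --pt "0 0 -1 0 0 0 0" --pt "0 0 -1.5 0 0 0 0" --pt "0 0 -1.5 0 0 0 0" --pt "0 0 0 0 0 0 0" --pt "0 0 0 0 0 0 0"

```text
clock: 17.65
position: [0.5989, -0.0544, 0.1063]
ee_rot: [180.0, 0.0, 91.2]
ft_force: [-0.6, -0.2, -2.1]
grip_width: 0.232
```

Request:
carry_out --pt "-2 -0.92 0 0 0 0 0" --pt "-2 -0.92 0 0 0 0 0" --pt "-2 -0.92 0 0 0 0 0" --pt "-2 -0.92 0 0 0 0 0" --pt "-2 -0.92 0 0 0 0 0" --pt "-2 -0.92 0 0 0 0 0" --pt "-2 -0.9 0 0 0 0 0" --pt "0 0 0 0 0 0 0"

```text
clock: 18.45
position: [0.5364, -0.1973, 0.1052]
ee_rot: [-179.9, -0.0, 91.1]
ft_force: [0.4, -0.1, -2.2]
grip_width: 0.231
```

Request:
carry_out --pt "0 0 1 0 0 0 0" --pt "0 0 1.5 0 0 0 0" --pt "0 0 1.5 0 0 0 0" --pt "0 0 1 0 0 0 0" --pt "0 0 0.5 0 0 0 0" --pt "0 0 0.4 0 0 0 0" --pt "0 0 0 0 0 0 0" --pt "0 0 0 0 0 0 0"

```text
clock: 19.25
position: [0.5378, -0.1957, 0.0473]
ee_rot: [180.0, 0.0, 91.2]
ft_force: [-0.5, -0.5, -2.2]
grip_width: 0.232
```

Run:
```python
from h import *
s=cam('side')
b=cv2.resize(s['image'][70:290,90:383],(799,600),interpolation=cv2.INTER_CUBIC)
cv2.imwrite('pics/r1.png',b);st=ctrl.state();print(st['position'],st['ft_force'],st['clock'])
```

```text
[ 0.53785103 -0.19575047  0.04740945] [-1.36108517  0.019437   -1.59468264] 19.3
```

View pics/r1.png

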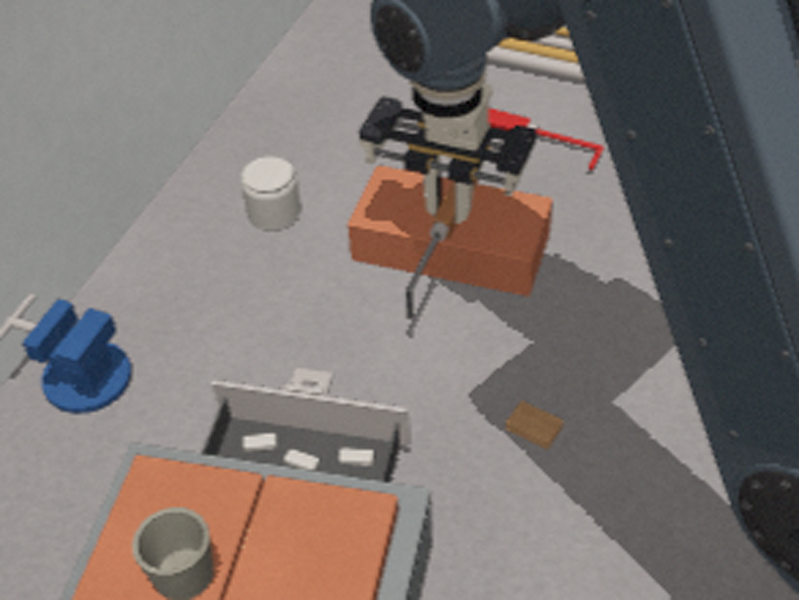

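The tray is fully out with the plate at (310,400), and the hook is level over its old spot about 3 mm up. I'll set it down by feel.

Request:
carry_out --pt "0 0 0.15 0 0 0 0" --pt "0 0 0.1 0 0 0 0" --pt "0 0 0.1 0 0 0 0" --pt "0 0 0 0 0 0 0" --pt "0 0 0 0 0 0 0"

```text
clock: 19.8
position: [0.5376, -0.1957, 0.044]
ee_rot: [180.0, 0.0, 91.2]
ft_force: [-2.3, 0.5, 4.4]
grip_width: 0.227
```

Touchdown, with fz now positive. I'll open in place, let it settle, then go straight up.

Request:
carry_out --pt "0 0 0 0 0 0 0.7" --pt "0 0 0 0 0 0 0.7" --pt "0 0 0 0 0 0 0.7" --pt "0 0 0 0 0 0 0.7" --pt "0 0 0 0 0 0 0.7" --pt "0 0 0 0 0 0 0.7" --pt "0 0 0 0 0 0 0.7" --pt "0 0 0 0 0 0 0.7"

```text
clock: 20.6
position: [0.5375, -0.1957, 0.0434]
ee_rot: [-180.0, -0.0, 91.2]
ft_force: [-1.0, -0.1, 0.1]
grip_width: 0.703
```

Request:
carry_out --pt "0 0 -1 0 0 0 0.7" --pt "0 0 -2 0 0 0 0.7" --pt "0 0 -3 0 0 0 0.7" --pt "0 0 -3 0 0 0 0.7" --pt "0 0 -3 0 0 0 0.7" --pt "0 0 -2 0 0 0 0.7" --pt "0 0 0 0 0 0 0.7" --pt "0 0 0 0 0 0 0.7"

```text
clock: 21.4
position: [0.5374, -0.1956, 0.1834]
ee_rot: [180.0, 0.0, 91.2]
ft_force: [-0.2, -0.1, -0.4]
grip_width: 0.696
```

Run:
```python
from h import *
s=cam('side')
b=cv2.resize(s['image'][70:290,90:383],(799,600),interpolation=cv2.INTER_CUBIC)
cv2.imwrite('pics/r2.png',b);st=ctrl.state();print(st['position'],st['ft_force'],st['clock'],st['grip_width'])
```

```text
[ 0.53703502 -0.1954335   0.18260413] [-0.68844044 -0.44540287  0.62569   ] 21.45 0.7024144212634861
```

View pics/r2.png

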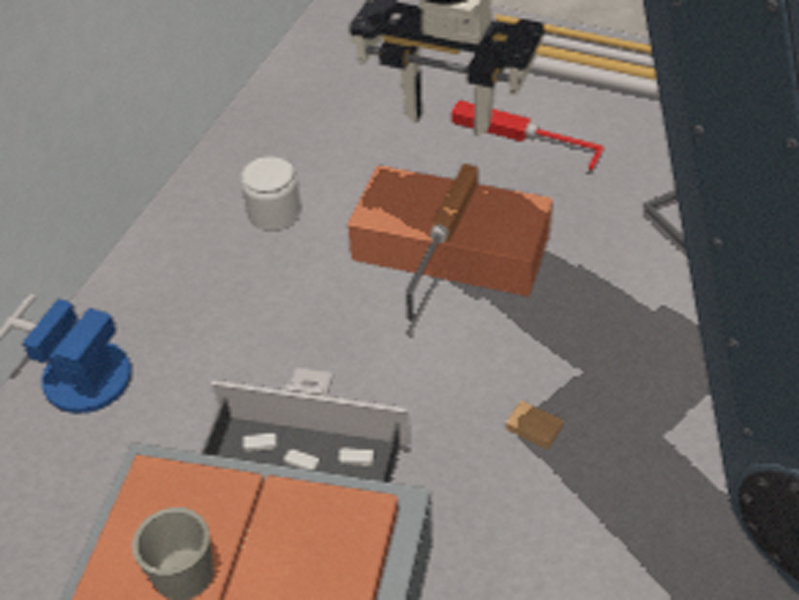

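The hook lies flat on the brick with its pin hanging over the edge at (410,315). The tray is out, the crucible, tin and matchbox look unmoved, and the gripper is clear of everything.

```bash
python3 -c "
from bench import ctrl; print(ctrl.job_done())"
```

```text
the job is handed in; nothing more can be done
None
```

The tray is drawn out to its stop, the hook is back on its firebrick, and I handed the job in at about 21.5 s of the 51 s. No verdict is reported.

- **What I did:** I gripped the hook on the firebrick and put its pin down through the lug hole without feeling contact. The tray drew out at about 4–5 N, and at the stop the pull rose to 27 N with no more travel. I then lifted the pin out, laid the hook back by feel at its old spot and backed the gripper off.
- **Last checks:** The final side picture shows the hook flat on the brick with its pin hanging over the edge. The tray is out, and the crucible, tin and matchbox look unmoved by eye. The gripper is clear, with wrist force at noise level.
- **What went wrong or disagreed:** The first two grasps closed empty, without moving the hook.
  - The real fingertips showed about 26 mm higher in the side camera than the reported TCP. I went about 24 mm lower, and the grasp then held at 22 mm, the handle's width.
  - The two cameras differed by a few millimetres on the hole position. I split the difference and the pin went in first try.

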